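Lock the yellow sieve section onto the collecting pan

TASK

For sieving brass filings, pick up the sieve section with the yellow band and set it upright in the round socket of the collecting pan, its two lugs (white stripes) entering at the gaps marked white. When it rests on the socket floor, turn it a quarter turn clockwise (seen from above) to the stop, so that its stripes point at the red marks and the lugs are locked under the lips; then let go. Leave the section with the blue band standing where it is.

Things in the scene. Friction and masses are not known exactly. Their poses are not given: they have to be found in the camera images.
- yellow_section_center (a point): Loose sieve section with yellow band, the one to fit: round upright aluminium cup, 90 mm tall, 62 mm outside diameter, 0.2 kg; grip across its wall at half height or higher. At its foot two lugs (22 mm wide, 7 thick) stick out along its +x and -x to 44 mm from the axis, a white stripe up the wall above each. Point: on the axis, 45 mm above the underside; z up. A half turn looks the same.
- blue_section_center (a point): Loose sieve section with blue band, not needed: round upright aluminium cup, 90 mm tall, 62 mm outside diameter, 0.2 kg; grip across its wall at half height or higher. At its foot two lugs (22 mm wide, 7 thick) stick out along its +x and -x to 44 mm from the axis, a white stripe up the wall above each. Point: on the axis, 45 mm above the underside; z up. A half turn looks the same.
- pan_socket (a point): Centre of the flat socket floor, 30 mm above bench, of the fixed round steel pan (114 mm wide, rim 20 mm above floor); z up. Two brass lips 11 to 20 mm above the floor leave a 76 mm opening and two gaps for the lugs along +x and -x (white marks), 20 degrees of play. On the floor the section turns freely, only clockwise from above, about 91 degrees to a firm stop: lugs along +y and -y (red marks).
Mind the look-alikes: they are no part of the job. Leave any green look-alike of the part that bears blue_section_center alone.

How it is judged:
By the outcome, as a careful person would: the job done as asked, in the order asked, and still so for the second after the job is handed in, with the robot touching nothing.
It also fails if it takes over 35 s, if anything falls off the work surface, if the arm or the gripper's body presses on something with over 40 N, if the wrist force passes 120 N, or if a joint passes its speed limit or range.

ROBOT

A 7-joint arm with a two-finger parallel gripper is mounted at the origin on a cart in front of the work surface, level with it; the furniture and walls round the work are solid. World frame = base frame: x ahead of the robot, y to its left, z up, the work surface at z = 0. Lengths are in m, angles in rad, forces in N, time in s.
With the tool pointing down it reaches from about 0.4 to 0.85 m from the base axis. Payload 10.4 kg.
Tool frame: the origin (TCP) lies between the finger pads; the fingertips stand 17 mm ahead of it and the grasp point (between the pads) lies 2 mm behind it; x points along the fingers, y is the direction in which the jaws open and shut, and the axes are right-handed (so a half turn about x gives the same grasp; the last joint's range is limited). The gripper opens to 87 mm and grips with 3 to 60 N. Pads are 19 mm wide; open, the fingers measure 117 mm over their backs; the gripper's body (75 mm by 190 mm) begins 51 mm behind the grasp point.
Start: joints at [1.194, 0.332, -0.065, 1.46, 0.022, 1.35, -0.088], TCP at [0.217, -0.586, 0.24] pointing down, gripper open.
Joint ranges: [-2.6, 2.6], [-0.5, 2.12], [-1.47, 1.34], [0.16, 2.42], [-1.27, 4.41], [0.06, 2.06], [-2.6, 2.6]. Speed limits (rad/s): [2.22, 2.22, 2.79, 2.79, 3.14, 3.14, 3.14].

INTERFACE

Orientations are given as a unit quaternion [x, y, z, w].
In Python, from bench import r, optics, close_job gives the robot as it stands.
- The arm moves only by the shell command python3 -m inch 'ROWS' [OPENING] [FORCE]. ROWS is JSON, a list of rows, each an object with "translation": the shift along the tool's x, y, z in cm, a list of three; "spin": the turn about the tool's x in degrees. In form: [{"translation": [tx, ty, tz], "spin": spin}, ...]. A call has 1 to 20 rows; each row shifts and turns the pose as measured when the row begins, along the tool's axes as they then stand; what a row does not reach is not made up. A row lasts 1/8 s, in which the tool goes at most 62.5 mm and 10.7 degrees, less where a joint would pass 70% of its speed; a pose out of reach is approached as far as the arm can. A call is refused whole if a number of a shift passes 6.25 or a number of a turn 10.7, either way. A call with a gripper value outside its range is refused whole. OPENING is the closure, from 0 (fully open) to 1 (shut), set as the call begins (- or left out, the last holds). The fingers move at their own pace and stop on an object; FORCE is the grip in N (left out, the last holds). Time passes only in rows, so rows that do not move let the fingers close. It gives the time, the measured TCP pose, the force and the opening at its end, in the units of the state.
- r.read_state(): the state, without advancing time (a new reading comes with each control period).
- optics.camera(name): name is "scene" or "side" or "wrist"; returns the picture (400x640x3 uint8, red, green, blue); there is no depth.
- optics.camera_model(name): a dict with "camera_matrix" (3x3 intrinsics, pixels), "dist" ([k1, k2, p1, p2, k3] as OpenCV has them; the pictures are not rectified), "world_from_camera" (4x4, takes a point from camera to world coordinates); the wrist camera has in their place "tool_from_camera" (4x4, takes a point from camera to tool coordinates, whose origin is the TCP and whose axes are the tool frame's). Camera axes: x right, y down, z forward; pixel columns grow to the right and rows downward; lengths in m; the calibration is good to about 2 mm. A picture is of the moment at which its call begins: read the wrist's pose just before it. camera_model takes no time and is no camera call.
- close_job(): hands the job in, once; it reports no verdict.
The state is a dict: "time": time; "joint_positions": joint angles; "joint_vel": joint speeds; "joint_torque": joint torques, N m; "ee_pos": TCP position; "eef_rot": TCP orientation; "ft_force": force on the tool from outside, world axes, zero at the start; "torque": the same for the moment, N m; "width": finger opening in m.
Only numpy, scipy, OpenCV 4.12 (cv2) and the standard library are available. Lean on these libraries where they do the work, as an engineer would, in place of code of your own. Each camera call takes 0.05 s, during which the arm holds its last target.

## Working session

There is one attempt and no reset: what is moved stays moved. The work goes in short steps, Python scripts to look and compute and a shell command to move; the robot and the scene stay as the last step left them, time stands still between calls to the robot, and variables do not carry over. Pictures are saved under pics/ and viewed, and the job is handed in when it is done.

```bash
ls; mkdir -p pics
cat > h.py <<'E'
import numpy as np, cv2
from bench import r, optics, close_job
from scipy.spatial.transform import Rotation as R
def snap(name,fn):
    im=optics.camera(name); cv2.imwrite('pics/'+fn,im[:,:,::-1]); return im
E
python3 - <<'E'
from h import *
s=r.read_state()
print(s)
for c in ("scene","side","wrist"):
    m=optics.camera_model(c); print(c,m)
    snap(c,c+'0.png')
E
```

```text
pics
{'time': 0.0, 'joint_positions': array([ 1.19436623,  0.3328453 , -0.06467175,  1.46092233,  0.02158763,
        1.34991377, -0.0885197 ]), 'joint_vel': array([ 2.17639090e-04, -4.14860774e-05, -9.22402718e-04, -4.17299692e-04,
       -1.09453469e-03,  5.81115675e-04,  9.39637278e-04]), 'joint_torque': array([ 3.83277338e-04, -6.23250175e+01,  2.46974034e-02, -3.89904106e+01,
       -6.12538448e-02,  3.97756544e-02,  1.81090377e-04]), 'ee_pos': array([ 0.21641704, -0.58595149,  0.23877952]), 'eef_rot': array([-0.69596296, -0.12491709,  0.69617979, -0.12395555]), 'ft_force': array([ 6.67424181e-04, -9.47632144e-01,  6.01812801e-01]), 'torque': array([ 0.01737626,  0.03702521, -0.01603314]), 'width': 0.08723631480306986}
scene {'camera_matrix': array([[470.49172985,   0.        , 319.1874735 ],
       [  0.        , 470.49172985, 197.96939144],
       [  0.        ,   0.        ,   1.        ]]), 'dist': array([-0.08406292,  0.        ,  0.        ,  0.        ,  0.        ]), 'world_from_camera': array([[-0.90523393, -0.28991115,  0.31064942,  0.07055245],
       [-0.42432984,  0
[... 707 characters left out ...]
0.00000000e+00,  0.00000000e+00,  0.00000000e+00,
         1.00000000e+00]])}
wrist {'camera_matrix': array([[360.58634561,   0.        , 319.51118582],
       [  0.        , 360.58634561, 198.60152282],
       [  0.        ,   0.        ,   1.        ]]), 'dist': array([-0.01708854,  0.        ,  0.        ,  0.        ,  0.        ]), 'tool_from_camera': array([[ 1.50537625e-03, -2.39445535e-01,  9.70908631e-01,
        -1.45170417e-01],
       [ 9.99998545e-01, -4.19121797e-04, -1.65384347e-03,
         1.48240055e-03],
       [ 8.02934405e-04,  9.70909707e-01,  2.39444556e-01,
        -6.57338960e-02],
       [ 0.00000000e+00,  0.00000000e+00,  0.00000000e+00,
         1.00000000e+00]])}
```

View pics/scene0.png

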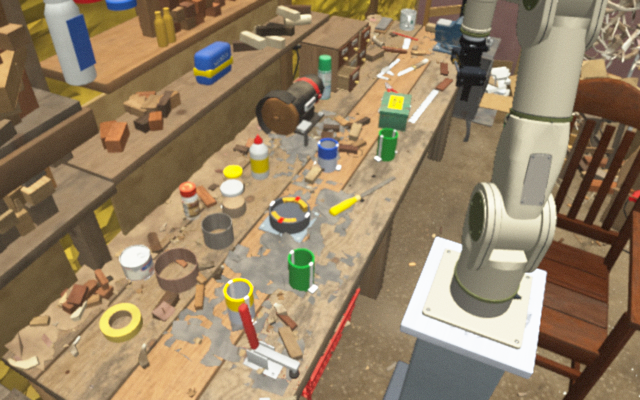

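View pics/side0.png

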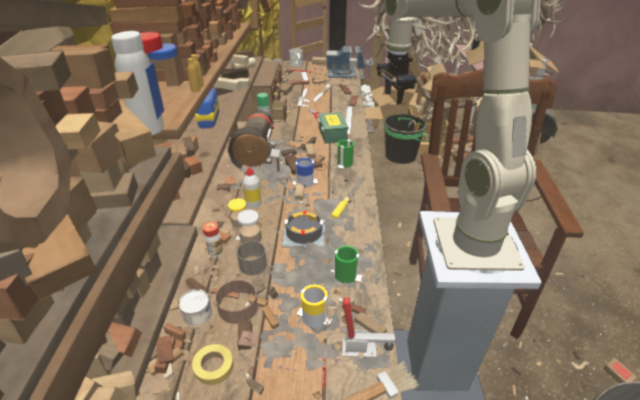

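View pics/wrist0.png

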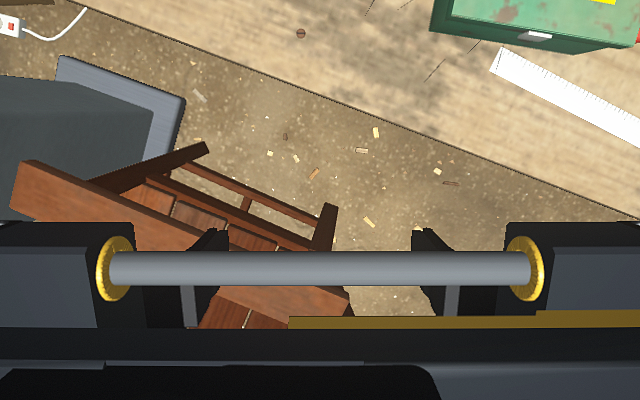

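Candidates (scene camera):
- Yellow-banded cup at (238,297), which fits the description.
- Yellow tape ring at (120,322).
- Yellow-capped jar at (233,173).
- Blue-banded section at (328,153).
- Green look-alikes at (301,270) and (388,145).

The pan is at (290,215). Next I'll check close crops of the chosen cup and the pan.

Run:
```python
import cv2,numpy as np
a=cv2.imread('pics/scene0.png');b=cv2.imread('pics/side0.png')
def c(im,x,y,w,h,s): return cv2.resize(im[y:y+h,x:x+w],(w*s,h*s),interpolation=cv2.INTER_CUBIC)
cv2.imwrite('pics/c1.png',np.hstack([c(a,195,265,80,75,5),c(b,270,270,80,75,5)]))
cv2.imwrite('pics/c2.png',np.hstack([c(a,250,185,80,75,5),c(b,265,195,80,75,5)]))
```

```text
(no output)
```

View pics/c1.png

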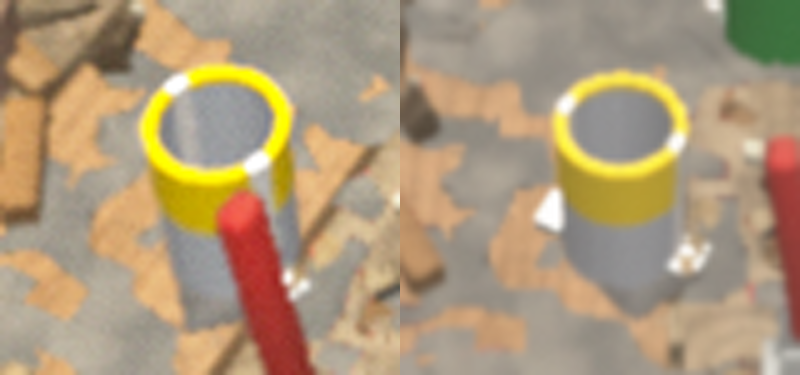

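View pics/c2.png

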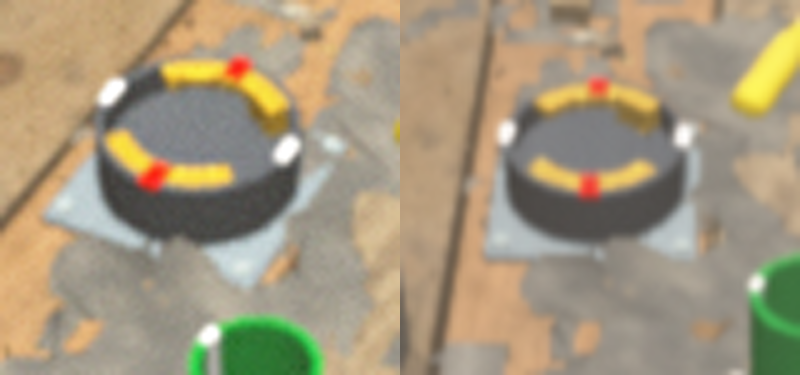

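```bash
cat >> h.py <<'E'
def ray(m,T,p):
    u=cv2.undistortPoints(np.array([[p]],float),m["camera_matrix"],m["dist"])[0,0]
    return T[:3,3],T[:3,:3]@np.array([u[0],u[1],1])
def plane(cam,p,z,T=None):
    m=optics.camera_model(cam); T=m["world_from_camera"] if T is None else T
    o,d=ray(m,T,p); return o+d*(z-o[2])/d[2]
def wristT(s):
    T=np.eye(4);T[:3,:3]=R.from_quat(s["eef_rot"]).as_matrix();T[:3,3]=s["ee_pos"]
    return T@optics.camera_model("wrist")["tool_from_camera"]
def deg(a,b): return np.degrees(np.arctan2((b-a)[1],(b-a)[0]))
E
python3 - <<'E'
from h import *
np.set_printoptions(precision=4,suppress=True)
def rep(n,cam,p,q,z):
    a=plane(cam,p,z);b=plane(cam,q,z);print(n,cam,(a+b)/2,'len',np.linalg.norm(a-b),'ang',deg(a,b))
rep('cup','scene',(230,282),(246.4,297.4),.09)
rep('cup','side',(303.4,290.8),(325.2,298.4),.09)
rep('panW','scene',(272.4,203.4),(307.2,215),.05)
rep('panW','side',(286.4,221.4),(321.6,221.8),.05)
rep('panR','scene',(297.6,198.4),(280.8,220.2),.04)
rep('panR','side',(304.6,212.6),(302.8,232.4),.04)
for n,a,b in (('blue',(328,143),(305,163)),('green',(301,257),(346,253)),('green2',(388,135),(346,145)),):
    print(n,plane('scene',a,.09),plane('side',b,.09))
# clamp handle top: triangulate
ms=optics.camera_model('scene');md=optics.camera_model('side')
for n,p,q in(('handle',(243,306),(348,299)),):
    o1,d1=ray(ms,ms["world_from_camera"],p);o2,d2=ray(md,md["world_from_camera"],q)
    A=np.stack([d1,-d2],1);t=np.linalg.lstsq(A,o2-o1,rcond=None)[0];print(n,o1+d1*t[0],o2+d2*t[1])
s=r.read_state();print(R.from_quat(s["eef_rot"]).as_matrix(),s['time'])
E
```

```text
cup scene [0.4895 0.298  0.09  ] len 0.058375833266766645 ang 159.89199012214058
cup side [0.4868 0.2983 0.09  ] len 0.05761096215156122 ang 157.58154898671592
panW scene [ 0.5339 -0.025   0.05  ] len 0.10717617474689643 ang -179.8153392844222
panW side [ 0.5311 -0.0252  0.05  ] len 0.10830256703516353 ang -179.14444010652164
panR scene [ 0.5399 -0.0351  0.04  ] len 0.10081177264085246 ang 90.49817017489781
panR side [ 0.5327 -0.0343  0.04  ] len 0.09662765189812979 ang 90.08423337556282
blue [ 0.5502 -0.3128  0.09  ] [ 0.5432 -0.304   0.09  ]
green [0.4099 0.1512 0.09  ] [0.4075 0.1517 0.09  ]
green2 [ 0.3973 -0.4433  0.09  ] [ 0.3946 -0.4404  0.09  ]
handle [0.4125 0.3863 0.1832] [0.412  0.3873 0.1823]
[[-0.0004  0.3464 -0.9381]
 [ 0.001  -0.9381 -0.3464]
 [-1.     -0.0011  0.0001]] 0.15
```

Run:
```python
import cv2,numpy as np
a=cv2.imread('pics/scene0.png');b=cv2.imread('pics/side0.png')
def c(im,x,y,w,h,s): return cv2.resize(im[y:y+h,x:x+w],(w*s,h*s),interpolation=cv2.INTER_CUBIC)
cv2.imwrite('pics/c3.png',np.hstack([c(a,220,240,130,150,3),c(b,290,230,130,150,3)]))
```

```text
(no output)
```

View pics/c3.png

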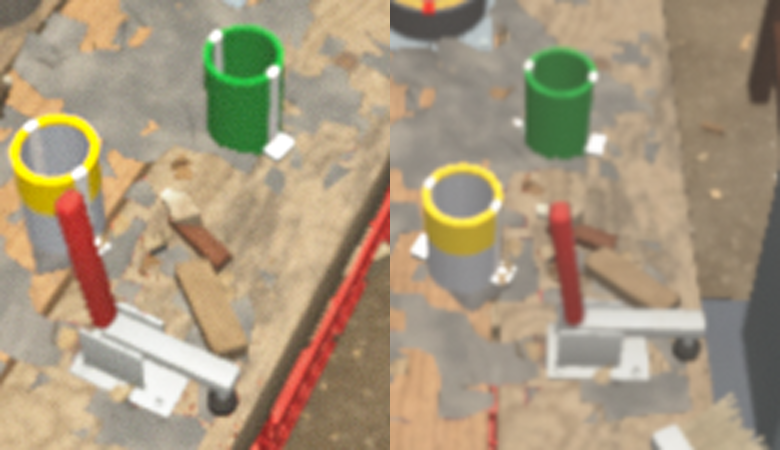

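The crops settle it. The yellow-rimmed aluminium cup is at scene (238,290), with stripes at (230,282) and (246,297). The pan's white marks are along world ±x and its red marks along ±y. A toggle-clamp handle about 18 cm high stands 12 cm from the cup, so I'll set the jaw yaw near 31° to clear it.

```bash
cat >> h.py <<'E'
def yaw(Rm): return np.degrees(np.arctan2(Rm[1,1],Rm[0,1]))
def plan(pos,yt,n):
    s=r.read_state();M=R.from_quat(s["eef_rot"]).as_matrix();p=s["ee_pos"]
    y0=yaw(M);dy=(yt-y0+180)%360-180;D=np.array(pos)-p
    print('t %.2f p'%s['time'],p.round(4),'yaw %.1f'%y0,'tilt %.2f'%np.degrees(np.arccos(-M[2,0])),'F',s['ft_force'].round(1),'w %.4f'%s['width'],'q7 %.2f'%s['joint_positions'][6])
    print('total tool cm',(M.T@D*100).round(2),'spin',round(-dy,1))
    for i in range(n):
        Mi=M@R.from_euler('x',-dy*i/n,degrees=True).as_matrix()
        print(i,(Mi.T@D*100/n).round(2),round(-dy/n,2))
E
python3 - <<'E'
from h import *
plan([.47,-.1,.25],-19,10)
E
```

```text
t 0.15 p [ 0.2164 -0.586   0.2389] yaw -69.7 tilt 0.06 F [-0.7 -0.1 -0.8] w 0.0870 q7 -0.09
total tool cm [ -1.07 -36.81 -40.63] spin -50.7
0 [-0.11 -3.68 -4.06] -5.07
1 [-0.11 -3.31 -4.37] -5.07
2 [-0.11 -2.91 -4.65] -5.07
3 [-0.11 -2.49 -4.89] -5.07
4 [-0.11 -2.04 -5.09] -5.07
5 [-0.11 -1.59 -5.25] -5.07
6 [-0.11 -1.12 -5.37] -5.07
7 [-0.11 -0.64 -5.45] -5.07
8 [-0.11 -0.15 -5.48] -5.07
9 [-0.11  0.33 -5.47] -5.07
```

```bash
python3 -m inch '[{"translation":[-0.1,-3.7,-4.1],"spin":-5},{"translation":[-0.1,-3.3,-4.4],"spin":-5},{"translation":[-0.1,-2.9,-4.6],"spin":-5},{"translation":[-0.1,-2.5,-4.9],"spin":-5},{"translation":[-0.1,-2,-5.1],"spin":-5},{"translation":[-0.1,-1.6,-5.2],"spin":-5},{"translation":[-0.1,-1.1,-5.4],"spin":-5},{"translation":[-0.1,-0.6,-5.4],"spin":-5},{"translation":[-0.1,-0.2,-5.5],"spin":-5},{"translation":[-0.1,0.3,-5.5],"spin":-5}]' 0
python3 - <<'E'
from h import *
plan([.488,.298,.25],31,9)
E
```

```text
time: 1.4
ee_pos: [0.4717, -0.0865, 0.247]
eef_rot: [-0.573, -0.413, 0.575, -0.412]
ft_force: [0.5, -0.4, -0.2]
width: 0.0869
t 1.40 p [ 0.4717 -0.0865  0.247 ] yaw -18.6 tilt 0.16 F [ 0.5 -0.4 -0.2] w 0.0869 q7 -0.25
total tool cm [ -0.29 -10.71 -36.97] spin -49.6
0 [-0.03 -1.19 -4.11] -5.51
1 [-0.03 -0.79 -4.2 ] -5.51
2 [-0.03 -0.38 -4.26] -5.51
3 [-0.03  0.03 -4.28] -5.51
4 [-0.03  0.44 -4.25] -5.51
5 [-0.03  0.84 -4.19] -5.51
6 [-0.03  1.24 -4.09] -5.51
7 [-0.03  1.63 -3.95] -5.51
8 [-0.03  2.   -3.78] -5.51
```

```bash
python3 -m inch '[{"translation":[0,-1.2,-4.1],"spin":-5.5},{"translation":[0,-0.8,-4.2],"spin":-5.5},{"translation":[0,-0.4,-4.3],"spin":-5.5},{"translation":[0,0,-4.3],"spin":-5.5},{"translation":[0,0.4,-4.3],"spin":-5.5},{"translation":[0,0.8,-4.2],"spin":-5.5},{"translation":[-0.1,1.2,-4.1],"spin":-5.5},{"translation":[-0.1,1.6,-4],"spin":-5.5},{"translation":[-0.1,2,-3.8],"spin":-5.5},{"translation":[0,0,0],"spin":0},{"translation":[0,0,0],"spin":0}]' 0
python3 - <<'E'
from h import *
plan([.488,.298,.064],31,4)
snap('wrist','w1.png')
E
```

```text
time: 2.78
ee_pos: [0.4785, 0.3154, 0.2487]
eef_rot: [0.338, 0.623, -0.339, 0.619]
ft_force: [1.9, 0.1, -0.2]
width: 0.0868
t 2.77 p [0.4785 0.3154 0.2487] yaw 32.9 tilt 0.27 F [ 1.9  0.1 -0.2] w 0.0868 q7 -0.29
total tool cm [18.47 -0.08  2.04] spin 1.9
0 [ 4.62 -0.02  0.51] 0.47
1 [ 4.62 -0.02  0.51] 0.47
2 [ 4.62 -0.01  0.51] 0.47
3 [ 4.62 -0.01  0.51] 0.47
```

View pics/w1.png

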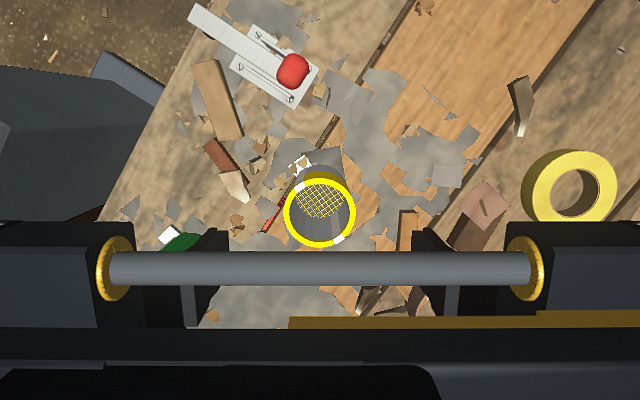

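The wrist view shows the yellow rim centred near (320,213), its stripes at about (299,188) and (338,239), and the clamp handle at (293,72), clear of the fingers. I'll refine the pose from this picture.

Run:
```python
from h import *
from scipy.optimize import least_squares
im=cv2.imread('pics/w1.png')
s=r.read_state();T=wristT(s)
hsv=cv2.cvtColor(im,cv2.COLOR_BGR2HSV)
m=cv2.inRange(hsv,(22,180,225),(36,255,255));m[:, :270]=0;m[:,370:]=0;m[:170]=0;m[252:]=0
ys,xs=np.nonzero(m)
P=np.array([plane('wrist',(x,y),.09,T)[:2] for x,y in zip(xs,ys)])
# fit: outer boundary ~ use hull
h=cv2.convexHull(np.stack([xs,ys],1).astype(np.int32))[:,0].astype(float)
H=np.array([plane('wrist',p,.09,T)[:2] for p in h])
f=least_squares(lambda v:np.hypot(*(H-v[:2]).T)-v[2],[.488,.298,.031],loss='soft_l1',f_scale=.001)
print('circle',f.x,len(H),np.abs(f.fun).max())
w=cv2.inRange(hsv,(0,0,215),(180,40,255))
for b in ((285,175,310,200),(325,230,350,250)):
    sub=w[b[1]:b[3],b[0]:b[2]];yy,xx=np.nonzero(sub);c=(xx.mean()+b[0],yy.mean()+b[1])
    q=plane('wrist',c,.09,T)[:2];print(c,len(xx),q,np.degrees(np.arctan2(*(q-f.x[:2])[::-1])))
cv2.imwrite('pics/c4.png',cv2.resize(im[150:260,260:380],None,fx=5,fy=5,interpolation=cv2.INTER_NEAREST))
```

```text
circle [0.49086153 0.29518595 0.03156315] 37 0.0003959469045508833
(np.float64(299.125), np.float64(186.29166666666666)) 72 [0.46344778 0.30604673] 158.38751126642586
(np.float64(338.1587301587302), np.float64(238.63492063492063)) 63 [0.51802533 0.28452403] -21.43023750416289
```

View pics/c4.png

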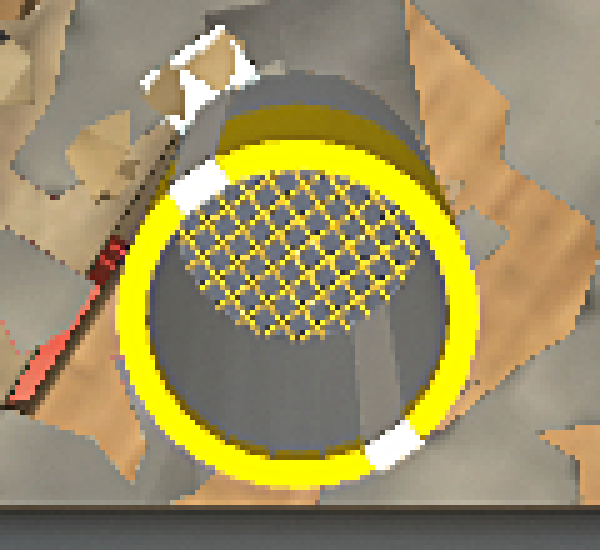

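Run:
```python
from h import *
plan([.490,.296,.12],32.9,3)
```

```text
t 2.83 p [0.4784 0.3154 0.2489] yaw 32.9 tilt 0.26 F [-0.5 -0.2 -0.2] w 0.0872 q7 -0.29
total tool cm [12.88 -0.03  2.3 ] spin -0.0
0 [ 4.29 -0.01  0.77] -0.01
1 [ 4.29 -0.01  0.77] -0.01
2 [ 4.29 -0.01  0.77] -0.01
```

```bash
python3 -m inch '[{"translation":[2,0,0.8],"spin":0},{"translation":[3.5,0,0.8],"spin":0},{"translation":[3.5,0,0.7],"spin":0},{"translation":[3,0,0],"spin":0},{"translation":[0,0,0],"spin":0},{"translation":[0,0,0],"spin":0}]' 0
python3 - <<'E'
from h import *
plan([.490,.296,.064],32.9,2)
snap('wrist','w2.png')
E
```

```text
time: 3.58
ee_pos: [0.4934, 0.2858, 0.1216]
eef_rot: [0.34, 0.619, -0.344, 0.618]
ft_force: [0.9, 0.1, -0.1]
width: 0.087
t 3.58 p [0.4934 0.2858 0.1216] yaw 32.2 tilt 0.32 F [ 0.9  0.1 -0.1] w 0.0870 q7 -0.32
total tool cm [ 5.76  0.29 -1.05] spin -0.7
0 [ 2.88  0.14 -0.52] -0.36
1 [ 2.88  0.15 -0.52] -0.36
```

View pics/w2.png

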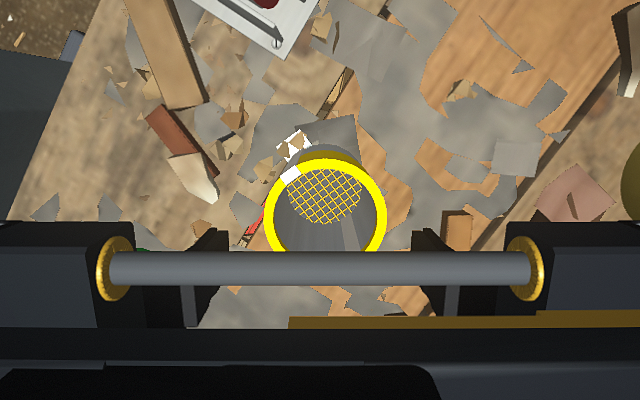

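Most of the rim is visible here, with its top edge at (325,160). I'll refit from this closer view.

```bash
cat >> h.py <<'E'
from scipy.optimize import least_squares
def rim(fn,T,z,box,g):
    im=cv2.imread('pics/'+fn);hsv=cv2.cvtColor(im,cv2.COLOR_BGR2HSV)
    m=cv2.inRange(hsv,(22,180,225),(36,255,255));k=np.zeros_like(m);k[box[1]:box[3],box[0]:box[2]]=1;m=m*k
    n,l,st,_=cv2.connectedComponentsWithStats(m);
    ys,xs=np.nonzero(m)
    h=cv2.convexHull(np.stack([xs,ys],1).astype(np.int32))[:,0]
    h=h[h[:,1]<box[3]-6].astype(float)
    H=np.array([plane('wrist',p,z,T)[:2] for p in h])
    f=least_squares(lambda v:np.hypot(*(H-v[:2]).T)-.0312,g,loss='soft_l1',f_scale=.0005)
    return f.x,np.abs(f.fun).max(),len(H)
E
python3 - <<'E'
from h import *
s=r.read_state();T=wristT(s)
c=rim('w2.png',T,.09,(255,150,400,250),[.49,.296]);print(c)
q=plane('wrist',(290,174.5),.09,T)[:2];print(np.degrees(np.arctan2(*(q-c[0])[::-1])),np.linalg.norm(q-c[0]))
plan([*c[0],.064],32.2,1)
E
```

```text
(array([0.49060251, 0.29518783]), np.float64(0.000626263932252652), 33)
158.96543287508138 0.02874828734951616
t 3.62 p [0.4933 0.2857 0.1216] yaw 32.2 tilt 0.34 F [ 0.1 -0.5  0.3] w 0.0869 q7 -0.32
total tool cm [ 5.75  0.31 -0.95] spin -0.0
0 [ 5.75  0.31 -0.95] -0.03
```

```bash
python3 -m inch '[{"translation":[0,0.2,-0.6],"spin":0},{"translation":[0,0,0],"spin":0},{"translation":[0,0,0],"spin":0}]' 0
python3 - <<'E'
from h import *
plan([.4906,.2952,.064],32.2,1)
E
```

```text
time: 4.0
ee_pos: [0.4926, 0.2932, 0.1239]
eef_rot: [0.341, 0.619, -0.343, 0.619]
ft_force: [-0.7, -0.3, -0.3]
width: 0.0869
t 4.00 p [0.4926 0.2932 0.1239] yaw 32.2 tilt 0.17 F [-0.7 -0.3 -0.3] w 0.0869 q7 -0.33
total tool cm [ 5.99 -0.06 -0.29] spin -0.0
0 [ 5.99 -0.06 -0.29] -0.02
```

```bash
python3 -m inch '[{"translation":[1.5,0,-0.2],"spin":0},{"translation":[2,0,0],"spin":0},{"translation":[1.5,0,0],"spin":0},{"translation":[0.5,0,0],"spin":0},{"translation":[0,0,0],"spin":0},{"translation":[0,0,0],"spin":0}]' 0
python3 - <<'E'
from h import *
plan([.4906,.2952,.064],32.2,1)
E
```

```text
time: 4.75
ee_pos: [0.4908, 0.2945, 0.0639]
eef_rot: [0.34, 0.619, -0.343, 0.619]
ft_force: [-0.6, -0.2, -0.6]
width: 0.0867
t 4.75 p [0.4908 0.2945 0.0639] yaw 32.2 tilt 0.24 F [-0.6 -0.2 -0.6] w 0.0867 q7 -0.38
total tool cm [-0.01  0.02 -0.07] spin -0.0
0 [-0.01  0.02 -0.07] -0.0
```

```bash
python3 -m inch '[{"translation":[0,0,0],"spin":0},{"translation":[0,0,0],"spin":0},{"translation":[0,0,0],"spin":0},{"translation":[0,0,0],"spin":0},{"translation":[0,0,0],"spin":0},{"translation":[0,0,0],"spin":0}]' 1 30; python3 -m inch '[{"translation":[-1,0,0],"spin":0},{"translation":[-3,0,0],"spin":0},{"translation":[-3,0,0],"spin":0},{"translation":[-3,0,0],"spin":0}]'
python3 - <<'E'
from h import *
plan([.5325,-.025,.17],54,9)
E
```

```text
time: 5.5
ee_pos: [0.4914, 0.2948, 0.0651]
eef_rot: [0.341, 0.619, -0.343, 0.619]
ft_force: [-0.7, -1.0, -0.3]
width: 0.0623
time: 6.0
ee_pos: [0.4898, 0.294, 0.1665]
eef_rot: [0.339, 0.62, -0.344, 0.618]
ft_force: [1.0, 0.9, -2.0]
width: 0.062
t 6.00 p [0.4898 0.294  0.1665] yaw 32.2 tilt 0.44 F [ 1.   0.9 -2. ] w 0.0620 q7 -0.31
total tool cm [ -0.21 -13.4   29.26] spin -21.8
0 [-0.02 -1.49  3.25] -2.42
1 [-0.02 -1.63  3.19] -2.42
2 [-0.02 -1.76  3.11] -2.42
3 [-0.02 -1.89  3.04] -2.42
4 [-0.02 -2.01  2.95] -2.42
5 [-0.02 -2.14  2.87] -2.42
6 [-0.02 -2.26  2.77] -2.42
7 [-0.02 -2.37  2.68] -2.42
8 [-0.02 -2.48  2.57] -2.42
```

Run:
```python
from h import *
for n,p in (('bottle',(261,177)),('jar',(233,212)),('ring',(218,240))): print(n,plane('scene',p,0).round(3))
for n,p in (('bottle',(252,201)),('jar',(248,236)),('ring',(252,265))): print(n,plane('side',p,0).round(3))
plan([.615,-.085,.21],54,11)
```

```text
bottle [ 0.712 -0.168  0.   ]
jar [0.7   0.009 0.   ]
ring [0.675 0.122 0.   ]
bottle [ 0.724 -0.193  0.   ]
jar [ 0.707 -0.009  0.   ]
ring [0.675 0.117 0.   ]
t 6.00 p [0.4898 0.294  0.1665] yaw 32.2 tilt 0.44 F [ 1.   0.9 -2. ] w 0.0620 q7 -0.31
total tool cm [-4.22 -9.65 38.74] spin -21.8
0 [-0.38 -0.88  3.52] -1.98
1 [-0.38 -1.    3.49] -1.98
2 [-0.38 -1.12  3.45] -1.98
3 [-0.38 -1.24  3.41] -1.98
4 [-0.38 -1.35  3.37] -1.98
5 [-0.38 -1.47  3.32] -1.98
6 [-0.38 -1.58  3.27] -1.98
7 [-0.38 -1.7   3.21] -1.98
8 [-0.38 -1.81  3.15] -1.98
9 [-0.38 -1.91  3.08] -1.98
10 [-0.38 -2.02  3.02] -1.98
```

```bash
python3 -m inch '[{"translation":[-0.8,-0.9,3.5],"spin":-2},{"translation":[-0.8,-1,3.5],"spin":-2},{"translation":[-0.8,-1.1,3.5],"spin":-2},{"translation":[-0.8,-1.2,3.4],"spin":-2},{"translation":[-0.5,-1.4,3.4],"spin":-2},{"translation":[-0.2,-1.5,3.3],"spin":-2},{"translation":[0,-1.6,3.3],"spin":-2},{"translation":[0,-1.7,3.2],"spin":-2},{"translation":[0,-1.8,3.1],"spin":-2},{"translation":[0,-1.9,3.1],"spin":-2},{"translation":[0,-2,2.5],"spin":-2},{"translation":[0,0,0],"spin":0},{"translation":[0,0,0],"spin":0},{"translation":[0,0,0],"spin":0}]'
python3 - <<'E'
from h import *
plan([.5325,-.025,.21],54,1)
s=r.read_state();np.savez('w3.npz',T=wristT(s))
snap('wrist','w3.png')
E
```

```text
time: 7.75
ee_pos: [0.6169, -0.0899, 0.2167]
eef_rot: [0.21, 0.674, -0.212, 0.675]
ft_force: [-0.9, -0.2, -2.2]
width: 0.0623
t 7.75 p [ 0.6169 -0.0899  0.2167] yaw 55.3 tilt 0.14 F [-0.9 -0.2 -2.2] w 0.0623 q7 0.80
total tool cm [  0.65   0.52 -10.64] spin 1.3
0 [  0.65   0.52 -10.64] 1.27
```

View pics/w3.png

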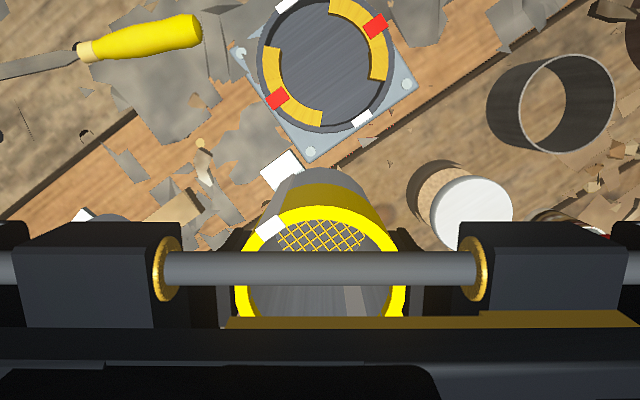

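The held cup is upright with its stripe at (270,228) and a lug at (282,170). On the pan, the white marks are at (286,3) and (361,119) and the red marks at (374,26) and (278,99). I'll measure both from this one picture.

Run:
```python
from h import *
im=cv2.imread('pics/w3.png');T=np.load('w3.npz')['T'];hsv=cv2.cvtColor(im,cv2.COLOR_BGR2HSV)
red=cv2.inRange(hsv,(0,170,150),(6,255,255))|cv2.inRange(hsv,(174,170,150),(180,255,255))
pts=[]
for b in ((355,5,395,45),(262,82,295,115)):
    yy,xx=np.nonzero(red[b[1]:b[3],b[0]:b[2]]);c=(xx.mean()+b[0],yy.mean()+b[1]);q=plane('wrist',c,.05,T)[:2];pts.append(q);print('red',c,len(xx),q)
a,b=pts;print('red mid',(a+b)/2,np.linalg.norm(a-b),deg(b,a))
w=cv2.inRange(hsv,(0,0,200),(180,40,255))
bx=(345,108,378,130);yy,xx=np.nonzero(w[bx[1]:bx[3],bx[0]:bx[2]]);c=(xx.mean()+bx[0],yy.mean()+bx[1]);q=plane('wrist',c,.05,T)[:2];m=(a+b)/2;print('white',c,q,'ang from mid',deg(m,q),np.linalg.norm(q-m))
big=im.copy()
s=T
# project predicted rim circles for check
def proj(P):
    M=optics.camera_model('wrist');Ti=np.linalg.inv(T);return cv2.projectPoints(np.array(P),cv2.Rodrigues(Ti[:3,:3])[0],Ti[:3,3],M['camera_matrix'],M['dist'])[0][:,0]
big=cv2.resize(im,None,fx=2,fy=2,interpolation=cv2.INTER_CUBIC)
th=np.linspace(0,2*np.pi,100)
for rad,z,col in((.057,.05,(255,0,255)),(.038,.05,(255,255,0))):
    p=proj([[m[0]+rad*np.cos(t),m[1]+rad*np.sin(t),z] for t in th]);
    cv2.polylines(big,[np.round(p*2).astype(int)],True,col,1)
cv2.imwrite('pics/c5.png',big[0:480,400:900])
for zt in (.024,.025,.026):
  c=rim('w3.png',T,.2167+zt,(225,195,415,318),[.617,-.09]);print(zt,c)
  q=plane('wrist',(270,228),.2167+zt,T)[:2];print('stripe',deg(c[0],q),np.linalg.norm(c[0]-q))
```

```text
red (np.float64(375.2412790697674), np.float64(25.703488372093023)) 344 [0.53639571 0.01996427]
red (np.float64(276.81481481481484), np.float64(98.08080808080808)) 297 [ 0.53663197 -0.07777738]
red mid [ 0.53651384 -0.02890656] 0.09774193004767183 90.13849838340232
white (np.float64(361.5054945054945), np.float64(118.18131868131869)) [ 0.59065952 -0.02872795] ang from mid 0.1889949838871205 0.054145977890891775
0.024 (array([ 0.61638643, -0.0898112 ]), np.float64(0.0009615115320234721), 26)
stripe -177.2204283927545 0.028677350162114097
0.025 (array([ 0.6161871 , -0.08969007]), np.float64(0.0006140475594725164), 26)
stripe -177.5992709312765 0.028664233218001493
0.026 (array([ 0.61598556, -0.08957079]), np.float64(0.0005707931797450244), 26)
stripe -177.98200216923644 0.028650098362710038
```

View pics/c5.png

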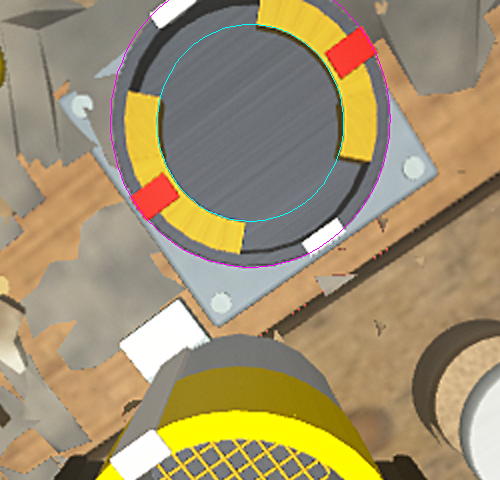

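Run:
```python
from h import *
plan([.5365,-.0287,.16],53.4,4)
```

```text
t 7.80 p [ 0.617  -0.0895  0.2168] yaw 55.3 tilt 0.14 F [ 0.2  0.4 -3.1] w 0.0623 q7 0.80
total tool cm [  5.66   0.43 -10.09] spin 1.9
0 [ 1.41  0.11 -2.52] 0.48
1 [ 1.41  0.09 -2.52] 0.48
2 [ 1.41  0.07 -2.52] 0.48
3 [ 1.41  0.04 -2.52] 0.48
```

```bash
python3 -m inch '[{"translation":[0.5,0.1,-2],"spin":0.5},{"translation":[1,0.1,-2.5],"spin":0.5},{"translation":[1,0,-2.5],"spin":0.5},{"translation":[1,0,-1.5],"spin":0},{"translation":[0.5,0,-0.5],"spin":0},{"translation":[0,0,0],"spin":0},{"translation":[0,0,0],"spin":0}]'
python3 - <<'E'
from h import *
plan([.5365,-.0287,.12],53.4,1)
E
```

```text
time: 8.68
ee_pos: [0.5431, -0.0301, 0.1771]
eef_rot: [0.217, 0.671, -0.219, 0.674]
ft_force: [-0.3, -0.4, -2.8]
width: 0.0625
t 8.68 p [ 0.5431 -0.0301  0.1771] yaw 54.1 tilt 0.27 F [-0.3 -0.4 -2.8] w 0.0625 q7 0.71
total tool cm [ 5.71 -0.27 -0.64] spin 0.7
0 [ 5.71 -0.27 -0.64] 0.69
```

```bash
python3 -m inch '[{"translation":[1.5,-0.2,-0.6],"spin":0.7},{"translation":[1.5,0,0],"spin":0},{"translation":[1,0,0],"spin":0},{"translation":[0,0,0],"spin":0},{"translation":[0,0,0],"spin":0}]'
python3 - <<'E'
from h import *
plan([.5365,-.0287,.096],53.4,1)
snap('scene','s4.png');snap('side','d4.png');snap('wrist','w4.png')
a=cv2.imread('pics/scene0.png')
def c(im,x,y,w,h,s): return cv2.resize(im[y:y+h,x:x+w],(w*s,h*s),interpolation=cv2.INTER_CUBIC)
a=cv2.imread('pics/s4.png');b=cv2.imread('pics/d4.png')
cv2.imwrite('pics/c6.png',np.hstack([c(a,240,140,100,110,4),c(b,255,150,100,110,4)]))
E
```

```text
time: 9.3
ee_pos: [0.5371, -0.0288, 0.1337]
eef_rot: [0.222, 0.67, -0.223, 0.672]
ft_force: [0.4, 0.0, -3.4]
width: 0.0626
t 9.30 p [ 0.5371 -0.0288  0.1337] yaw 53.3 tilt 0.19 F [ 0.4  0.  -3.4] w 0.0626 q7 0.67
total tool cm [ 3.77 -0.03 -0.07] spin -0.1
0 [ 3.77 -0.03 -0.07] -0.12
```

View pics/c6.png

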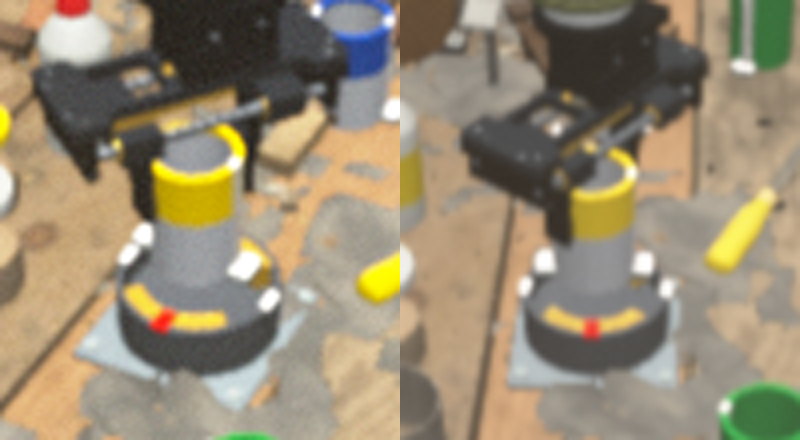

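View pics/w4.png

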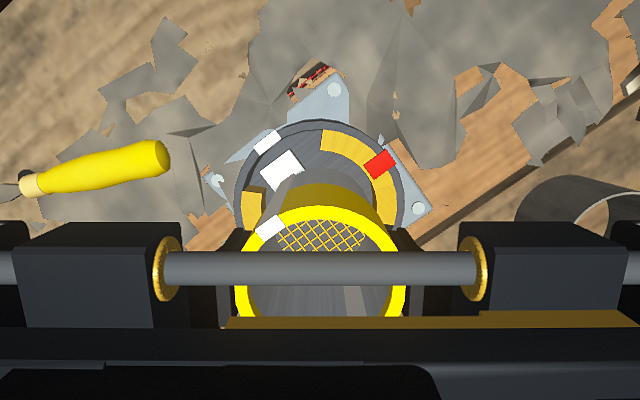

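The stripes and lugs line up with the white marks in all three views: the wrist camera shows the lug at (283,168) beside the mark at (268,140). Lowering.

```bash
python3 -m inch '[{"translation":[1,0,0],"spin":0},{"translation":[1,0,0],"spin":0},{"translation":[0.8,0,0],"spin":0},{"translation":[0,0,0],"spin":0},{"translation":[0,0,0],"spin":0}]'
python3 - <<'E'
from h import *
plan([.5365,-.0287,.095],53.4,1)
E
```

```text
time: 10.07
ee_pos: [0.5374, -0.0289, 0.1039]
eef_rot: [0.222, 0.67, -0.223, 0.672]
ft_force: [-0.1, 0.6, -2.9]
width: 0.0626
t 10.07 p [ 0.5374 -0.0289  0.1039] yaw 53.3 tilt 0.22 F [-0.1  0.6 -2.9] w 0.0626 q7 0.64
total tool cm [ 0.89 -0.04 -0.09] spin -0.1
0 [ 0.89 -0.04 -0.09] -0.12
```

```bash
python3 -m inch '[{"translation":[0.5,0,-0.1],"spin":0},{"translation":[0.2,0,0],"spin":0},{"translation":[0,0,0],"spin":0},{"translation":[0,0,0],"spin":0}]' ; python3 -m inch '[{"translation":[0.3,0,0],"spin":0},{"translation":[0,0,0],"spin":0},{"translation":[0,0,0],"spin":0}]'
```

```text
time: 10.58
ee_pos: [0.5368, -0.0283, 0.0969]
eef_rot: [0.222, 0.67, -0.223, 0.673]
ft_force: [-0.5, 0.7, -2.2]
width: 0.0623
time: 10.95
ee_pos: [0.5376, -0.0283, 0.0951]
eef_rot: [0.222, 0.669, -0.223, 0.673]
ft_force: [-0.2, -0.1, -1.5]
width: 0.0622
```

```bash
python3 -m inch '[{"translation":[0.2,0,0],"spin":0},{"translation":[0,0,0],"spin":0},{"translation":[0,0,0],"spin":0}]'; python3 -m inch '[{"translation":[0.2,0,0],"spin":0},{"translation":[0,0,0],"spin":0},{"translation":[0,0,0],"spin":0}]'
```

```text
time: 11.32
ee_pos: [0.538, -0.0284, 0.0952]
eef_rot: [0.222, 0.669, -0.224, 0.674]
ft_force: [-0.0, -0.1, -1.1]
width: 0.0626
time: 11.7
ee_pos: [0.5384, -0.0285, 0.0951]
eef_rot: [0.221, 0.668, -0.224, 0.674]
ft_force: [-0.3, -0.8, 1.4]
width: 0.0622
```

It's on the floor: z has stopped at 0.095 and the force has reversed. I'll turn clockwise (+spin) in stages.

```bash
python3 -m inch '[{"translation":[0,-0.1,-0.1],"spin":4},{"translation":[0,0,0],"spin":7},{"translation":[0,0,0],"spin":7},{"translation":[0,0,0],"spin":7},{"translation":[0,0,0],"spin":0}]'
python3 - <<'E'
from h import *
plan([.5365,-.0287,.095],-36.6,1);print(r.read_state()['torque'])
E
```

```text
time: 12.32
ee_pos: [0.5369, -0.0307, 0.0951]
eef_rot: [0.366, 0.601, -0.369, 0.607]
ft_force: [-1.4, 1.1, 2.8]
width: 0.062
t 12.32 p [ 0.5369 -0.0307  0.0951] yaw 27.4 tilt 0.57 F [-1.4  1.1  2.8] w 0.0620 q7 0.21
total tool cm [ 0.    0.05 -0.19] spin 64.0
0 [ 0.    0.05 -0.19] 64.04
[ 0.3436641   0.30840734 -0.04519304]
```

```bash
python3 -m inch '[{"translation":[0,0,-0.1],"spin":7},{"translation":[0,0,-0.1],"spin":8},{"translation":[0,0,0],"spin":8},{"translation":[0,0,0],"spin":8},{"translation":[0,0,0],"spin":0}]'
python3 - <<'E'
from h import *
plan([.5365,-.0287,.095],-36.6,1);print(r.read_state()['torque'])
a=snap('scene','s5.png');b=snap('side','d5.png')
def c(im,x,y,w,h,s): return cv2.resize(im[y:y+h,x:x+w],(w*s,h*s),interpolation=cv2.INTER_CUBIC)
cv2.imwrite('pics/c7.png',np.hstack([c(a,240,140,100,110,4),c(b,255,150,100,110,4)])[:,:,::-1])
E
```

```text
time: 12.95
ee_pos: [0.5346, -0.0311, 0.0951]
eef_rot: [-0.514, -0.48, 0.519, -0.486]
ft_force: [-0.3, -0.5, 2.4]
width: 0.0626
t 12.95 p [ 0.5346 -0.0311  0.0951] yaw -3.9 tilt 0.69 F [-0.3 -0.5  2.4] w 0.0626 q7 -0.30
total tool cm [ 0.01  0.18 -0.25] spin 32.7
0 [ 0.01  0.18 -0.25] 32.73
[ 0.34241128  0.1392139  -0.03419536]
```

View pics/c7.png

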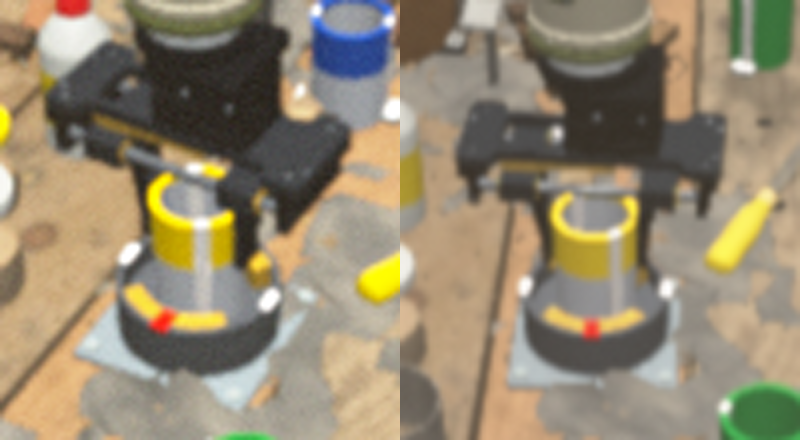

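The cup is seated and turning with the gripper. Its stripe is at side-crop (615,235), on the way to the red mark at (592,328). Continuing.

```bash
python3 -m inch '[{"translation":[0,0.1,-0.2],"spin":8},{"translation":[0,0.1,-0.1],"spin":8},{"translation":[0,0,0],"spin":8},{"translation":[0,0,0],"spin":5},{"translation":[0,0,0],"spin":0}]'
python3 - <<'E'
from h import *
plan([.5365,-.0287,.095],-36.6,1);print(r.read_state()['torque'])
E
```

```text
time: 13.68
ee_pos: [0.5339, -0.0285, 0.0953]
eef_rot: [-0.617, -0.334, 0.626, -0.34]
ft_force: [-0.3, -0.2, 3.3]
width: 0.0627
t 13.68 p [ 0.5339 -0.0285  0.0953] yaw -33.0 tilt 0.86 F [-0.3 -0.2  3.3] w 0.0627 q7 -0.79
total tool cm [ 0.03  0.23 -0.13] spin 3.6
0 [ 0.03  0.23 -0.13] 3.6
[0.06444511 0.06199774 0.0263671 ]
```

```bash
for i in 1; do python3 -m inch '[{"translation":[0,0.1,-0.1],"spin":4},{"translation":[0,0,0],"spin":3},{"translation":[0,0,0],"spin":0}]'; done
python3 - <<'E'
from h import *
plan([.5365,-.0287,.095],-36.6,1);print(r.read_state()['torque'])
E
python3 -m inch '[{"translation":[0,0,0],"spin":4},{"translation":[0,0,0],"spin":4}]'
python3 - <<'E'
from h import *
plan([.5365,-.0287,.095],-36.6,1);print(r.read_state()['torque'])
a=snap('scene','s6.png');b=snap('side','d6.png');snap('wrist','w6.png')
def c(im,x,y,w,h,s): return cv2.resize(im[y:y+h,x:x+w],(w*s,h*s),interpolation=cv2.INTER_CUBIC)
cv2.imwrite('pics/c8.png',np.hstack([c(a,240,140,100,110,4),c(b,255,150,100,110,4)])[:,:,::-1])
E
```

```text
time: 14.05
ee_pos: [0.5348, -0.0279, 0.0953]
eef_rot: [-0.635, -0.298, 0.645, -0.304]
ft_force: [-1.7, 0.2, 3.8]
width: 0.0626
t 14.05 p [ 0.5348 -0.0279  0.0953] yaw -39.6 tilt 0.94 F [-1.7  0.2  3.8] w 0.0626 q7 -0.90
total tool cm [ 0.03  0.18 -0.05] spin -3.0
0 [ 0.03  0.18 -0.05] -3.01
[-0.10460035  0.27052295  0.75632897]
time: 14.3
ee_pos: [0.5353, -0.0271, 0.0952]
eef_rot: [-0.654, -0.254, 0.663, -0.261]
ft_force: [-0.4, 0.7, 2.1]
width: 0.0618
t 14.30 p [ 0.5353 -0.0271  0.0952] yaw -47.3 tilt 0.89 F [-0.4  0.7  2.1] w 0.0618 q7 -1.03
total tool cm [0.02 0.2  0.02] spin -10.7
0 [0.02 0.2  0.02] -10.68
[0.12592543 0.00828053 1.23135529]
```

View pics/c8.png

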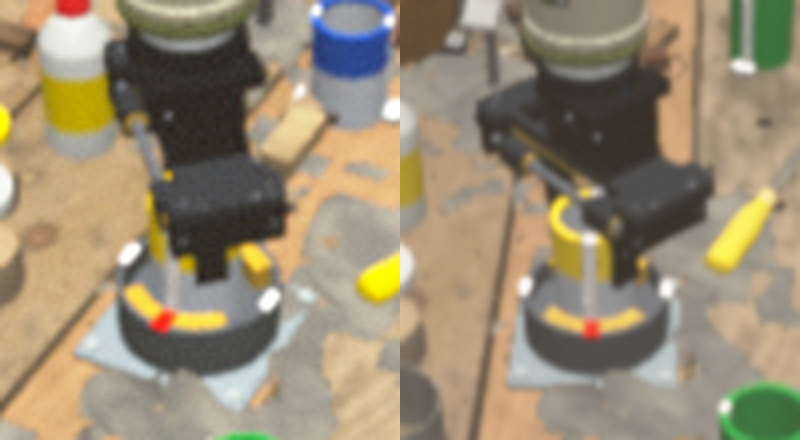

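View pics/w6.png

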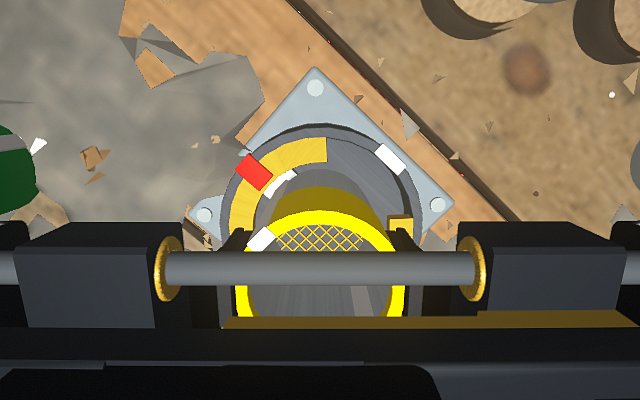

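Torque has risen to 1.2 N·m and the jaws have begun to slip at the stop. The stripe is over the red mark in the side crop at (590,240)/(592,328), and the lug is under the lip at wrist (280,182). I'll check the angle, then release.

```bash
python3 - <<'E'
from h import *
s=r.read_state();T=wristT(s)
c=rim('w6.png',T,.12,(225,195,415,318),[.5365,-.028]);print(c)
q=plane('wrist',(262,238),.12,T)[:2];print('stripe',deg(c[0],q),np.linalg.norm(c[0]-q)); print(plane('wrist',(254,172),.05,T))
E
python3 -m inch '[{"translation":[0,0,0],"spin":0},{"translation":[0,0,0],"spin":0},{"translation":[0,0,0],"spin":0},{"translation":[0,0,0],"spin":0},{"translation":[0,0,0],"spin":0}]' 0
python3 - <<'E'
from h import *
plan([.5365,-.0287,.095],-36.6,1)
E
```

```text
(array([ 0.54369924, -0.01622844]), np.float64(0.008968913460831549), 13)
stripe 106.92538642455177 0.0185378513861404
[0.53644004 0.01930561 0.05      ]
time: 15.08
ee_pos: [0.5346, -0.0281, 0.0944]
eef_rot: [-0.654, -0.255, 0.663, -0.261]
ft_force: [-0.7, -0.5, 0.0]
width: 0.0868
t 15.07 p [ 0.5346 -0.0281  0.0944] yaw -47.2 tilt 0.92 F [-0.7 -0.5  0. ] w 0.0868 q7 -1.03
total tool cm [-0.06  0.17 -0.1 ] spin -10.6
0 [-0.06  0.17 -0.1 ] -10.55
```

The rim fit failed on that view, with 9 mm residuals from other yellow pixels, so I'll measure again once I'm clear. Lifting straight up.

```bash
python3 -m inch '[{"translation":[-1,0.1,0],"spin":0},{"translation":[-2,0,0],"spin":0},{"translation":[-3,0,0],"spin":0},{"translation":[-4,0,0],"spin":0},{"translation":[-4,0,2],"spin":0},{"translation":[-1,0,4],"spin":0},{"translation":[0,0,3],"spin":0},{"translation":[0,0,0],"spin":0},{"translation":[0,0,0],"spin":0},{"translation":[0,0,0],"spin":0}]'
python3 - <<'E'
from h import *
s=r.read_state();np.savez('w7.npz',T=wristT(s));snap('wrist','w7.png')
a=snap('scene','s7.png');b=snap('side','d7.png')
def c(im,x,y,w,h,s): return cv2.resize(im[y:y+h,x:x+w],(w*s,h*s),interpolation=cv2.INTER_CUBIC)
cv2.imwrite('pics/c9.png',np.hstack([c(a,240,140,100,110,4),c(b,255,150,100,110,4)])[:,:,::-1])
E
```

```text
time: 16.32
ee_pos: [0.4707, -0.0878, 0.2569]
eef_rot: [-0.655, -0.255, 0.661, -0.264]
ft_force: [-0.0, 0.2, -0.3]
width: 0.0869
```

View pics/c9.png

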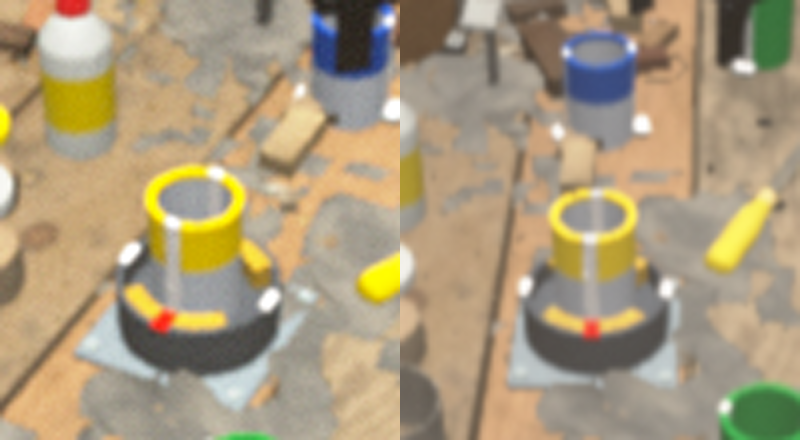

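View pics/w7.png

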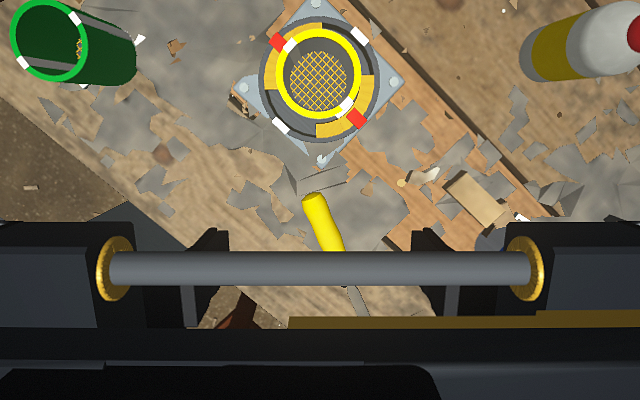

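Run:
```python
from h import *
T=np.load('w7.npz')['T'];im=cv2.imread('pics/w7.png');hsv=cv2.cvtColor(im,cv2.COLOR_BGR2HSV)
w=cv2.inRange(hsv,(0,0,205),(180,50,255));P=[]
for b in ((280,36,300,56),(336,95,356,117)):
    yy,xx=np.nonzero(w[b[1]:b[3],b[0]:b[2]]);c=(xx.mean()+b[0],yy.mean()+b[1]);P.append(plane('wrist',c,.12,T)[:2]);print(c,len(xx))
print('stripes',(P[0]+P[1])/2,deg(P[1],P[0]),np.linalg.norm(P[0]-P[1]))
red=cv2.inRange(hsv,(0,170,150),(6,255,255))|cv2.inRange(hsv,(174,170,150),(180,255,255));Q=[]
for b in ((262,28,292,54),(342,104,372,134)):
    yy,xx=np.nonzero(red[b[1]:b[3],b[0]:b[2]]);Q.append(plane('wrist',(xx.mean()+b[0],yy.mean()+b[1]),.05,T)[:2])
print('red',(Q[0]+Q[1])/2,deg(Q[1],Q[0]))
cv2.imwrite('pics/c10.png',cv2.resize(im[0:170,230:410],None,fx=4,fy=3.5,interpolation=cv2.INTER_CUBIC))
```

```text
(np.float64(289.37606837606836), np.float64(44.871794871794876)) 117
(np.float64(345.0121951219512), np.float64(106.0060975609756)) 164
stripes [ 0.53569068 -0.02840156] 86.67988033643147 0.0597243796816403
red [ 0.53657378 -0.02782466] 90.17365650276338
```

View pics/c10.png

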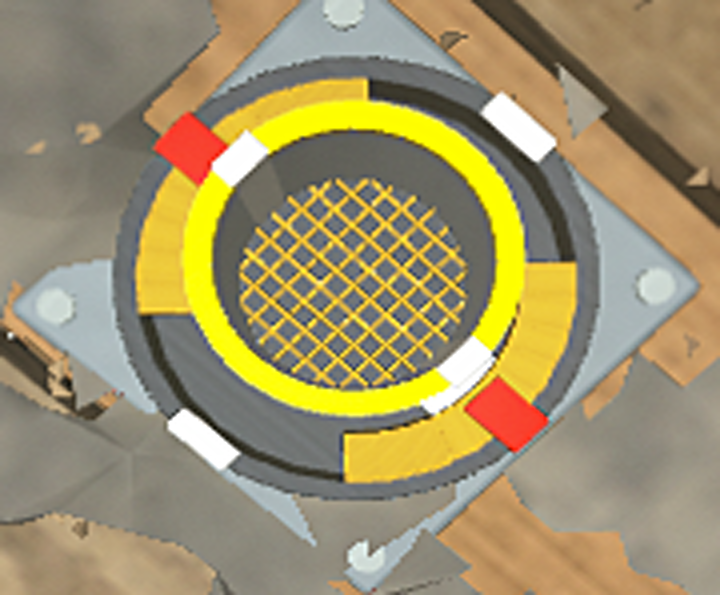

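The stripes point at the red marks to within 1–3°, with the second stripe's blob biased by the wall stripe below it. The section is centred and upright, and the blue section is undisturbed at side (305,165). Handing in.

```bash
python3 -c "
from h import *
print(close_job())"
```

```text
the job is handed in; nothing more can be done
None
```

I set the yellow-banded section into the pan with its lugs entering at the white gaps, turned it clockwise to the stop, released it and backed the arm away. I handed in at about 16.5 s of the 35 s allowed.

- **Seating:** it stopped lowering at TCP height 0.095 m, about 30 mm above the bench pickup height, which matches the socket floor.
- **Lock:** during the turn the moment rose to 1.2 N·m and the jaws slipped, so I took that as the stop. In the last pictures the section stands upright, centred to about 1 mm, with its lugs under the lips.
- **Stripe angle, not fully agreed:** the last wrist picture gave 86.7° for the stripes against 90.2° for the red marks. One stripe's blob had merged with the white stripe below it. Allowing for that by eye gives about 88–89°, near the roughly 89° I expected at the stop. I did not re-measure it.
- **Failed check:** a rim fit just before release gave 9 mm residuals, so I discarded it and relied on the pictures after release.
- **Other objects:** the blue section stands where it was, and I did not touch the green look-alikes. The contact forces I read at the end of each move stayed under 5 N.

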